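Hang up the slide rack to dry and close its staining dish

TASK

The slides in the blue dish have finished their rinse and the dish has been emptied: lift the slide rack out, keeping it upright, and gently hang it up to dry by its wire handle on the double hook of the drain stand, the wire over both prongs. Close the blue dish with the lid of its own colour, seated flush on the rim, leaving the dish where it stands. The yellow dish is used next, so leave it open and its lid, the bottle and the tube rack where they are.

Things in the scene. Friction and masses are not known exactly. Their poses are not given: they have to be found in the camera images.
- rack: loose steel slide rack with 12 glass slides fixed in it, 0.3 kg, 80 (x) x 100 (y) x 38 mm, with a rigid upright wire handle (5 mm wire) in its y-z plane: legs at y = +-50 mm, straight top wire from y = -42 to +42 mm at z = 105 mm. Origin: centre of the underside, z up. Starts standing in the blue dish, its origin 4 mm above the dish's, 6 mm play to the walls
- rack_grip (a point): centre of the black grip in the middle of the rack's top wire, on the wire's axis, 105 mm above the rack's underside; axes as the rack's. The grip is 10 mm thick along x, 30 mm long along y, 16 mm tall; bare wire on each side. Pinch it from above, closing along x
- stand: fixed steel drain stand. Drip tray x -65 to +110, y +-70 mm, 12 mm high. Column 12 mm thick at x = +88, 190 mm tall; on top a 56 mm cross bar and a double hook: two 7 mm prongs at y = -28 and +28 mm, falling from z = 190 at the column to 170 at x = 0, then up to red ball tips at x = -22, z = 195 (top 201). Free for fingers between the prongs. Origin: on the bench under the bend, z up
- hook_seat (a point): where the grip's centre lies when the rack hangs, wire on both prongs in their bend, one prong each side of the grip: midway between the prongs, 177 mm above the bench; axes as the stand's; the rack's y along this y, either way round. It enters from the front (-x), wire over the tips and rack body below the prongs, then down; 12 mm to -x or 35 mm to +x of here still counts
- dish_blue: loose blue plastic staining dish, open on top, 0.3 kg, 100 (x) x 120 (y) x 66 mm tall, walls and bottom 4 mm. Origin: centre of the underside, z up. Its lid is on when the lip is inside the walls (about 3 mm play) and the plate flat on the rim: lid origin 60 mm above dish origin, x and y axes parallel. The slide rack stands in it at the start
- dish_yellow: loose yellow plastic staining dish, open on top, 0.3 kg, 100 (x) x 120 (y) x 66 mm tall, walls and bottom 4 mm. Origin: centre of the underside, z up. Its lid is on when the lip is inside the walls (about 3 mm play) and the plate flat on the rim: lid origin 60 mm above dish origin, x and y axes parallel. Bystander: stays open
- lid_blue: loose blue plastic lid, 80 g: plate 102 (x) x 122 (y) x 4 mm; lip under it 6 mm deep, tapering from 86 x 106 to 82 x 102 mm outside; on top in the middle a grip ridge 40 mm long along x, 14 mm thick, 24 mm tall. Origin: centre of the lip's lower edge (on the bench at first), z up; plate top at 10 mm, ridge top at 34 mm. Pinch the ridge from above, closing along y. Fits either way round
- lid_yellow: bystander: loose yellow lid, 80 g: plate 102 (x) x 122 (y) x 4 mm; lip under it 6 mm deep, tapering from 86 x 106 to 82 x 102 mm outside; on top in the middle a grip ridge 40 mm long along x, 14 mm thick, 24 mm tall. Origin: centre of the lip's lower edge (on the bench at first), z up; plate top at 10 mm, ridge top at 34 mm. Pinch the ridge from above, closing along y. Fits either way round
- bottle: bystander: loose white plastic reagent bottle with a blue cap, 62 mm across, 135 mm tall; origin: centre of the underside
- tube_rack: bystander: loose orange tube rack, 75 mm (x) x 125 mm (y) x 42 mm; origin: centre of the underside

How it is judged:
At the end, for the whole second after the job is handed in: Rack at rest on both prongs by its wire (grip -13 to +35 mm along the prongs from the seat, 16 mm sideways, -4 to +12 mm high; upright to 0.15 rad, square to 0.25). Blue lid at rest on the blue dish (height 2.5 mm, centre 7 mm, flat 0.035 rad, square 0.12). Blue dish upright, moved under 40 mm (x of rack_grip in the frame of hook_seat between -0.013 and 0.035 m and y of rack_grip in the frame of hook_seat between -0.016 and 0.016 m and z of rack_grip in the frame of hook_seat between -0.004 and 0.012 m and angle between rack's own z axis and vertical below 0.15 rad and angle between the y axis of rack and the y axis of stand, either way round below 0.25 rad and contact force between rack and stand above 1 N and linear speed of rack below 0.03 m/s and z of lid_blue in the frame of dish_blue between 0.0575 and 0.0625 m and horizontal distance between lid_blue and dish_blue below 0.007 m and angle between the z axis of lid_blue and the z axis of dish_blue, either way round below 0.035 rad and angle between lid_blue's own z axis and vertical below 0.1 rad and angle between the y axis of lid_blue and the y axis of dish_blue, either way round below 0.12 rad and linear speed of lid_blue below 0.02 m/s and angle between dish_blue's own z axis and vertical below 0.05 rad and distance of dish_blue from where it was at the start of the episode below 0.04 m); the robot touches nothing.
It fails at once if the slide rack is tipped by more than 35 degrees, so that slides would fall out (angle between rack's own z axis and vertical above 0.61 rad).
It fails at once if the rack is let fall (moves faster than 0.3 m/s while the fingers do not hold it) (contact force between the fingers and rack below 0.2 N and linear speed of rack above 0.3 m/s).
It fails at once if the yellow dish, the yellow lid, the bottle or the tube rack is moved more than 25 mm or tipped (distance of any of dish_yellow, lid_yellow, bottle, tube_rack from where it was at the start of the episode above 0.025 m or angle between any of dish_yellow, lid_yellow, bottle, tube_rack's own z axis and vertical above 0.3 rad).
It also fails if it takes over 67 s, if anything falls off the work surface, if the arm or the gripper's body presses on something with over 40 N, if the wrist force passes 120 N, or if a joint passes its speed limit or range.

ROBOT

A 7-joint arm with a two-finger parallel gripper is mounted at the origin on the work surface. World frame = base frame: x ahead of the robot, y to its left, z up, the work surface at z = 0. Lengths are in m, angles in rad, forces in N, time in s.
With the tool pointing down it reaches from about 0.4 to 0.85 m from the base axis. Payload 4.5 kg.
Tool frame: the origin (TCP) lies midway between the tips of the shut fingers; the grasp point (between the pads) lies 19 mm behind it; z points along the fingers, y is the direction in which the jaws open and shut (so a half turn about z gives the same grasp; the last joint's range is limited). The gripper opens to 88 mm and grips with 3 to 60 N. Pads are 18 mm wide; open, the fingers measure 123 mm over their backs; the gripper's body (75 mm by 187 mm) begins 45 mm behind the grasp point.
Start: joints at [-1.228, 0.689, -0.195, 1.565, 0.157, 0.902, -0.215], TCP at [0.19, 0.595, 0.239] pointing down, gripper open.
Joint ranges: [-3.01, 3.01], [-0.46, 2.08], [-1.47, 1.51], [0.13, 2.56], [-1, 4.14], [0.04, 2.09], [-2.66, 2.66]. Speed limits (rad/s): [2.57, 2.57, 3.14, 3.14, 3.14, 3.14, 3.14].

INTERFACE

Orientations are given as a unit quaternion [x, y, z, w].
In Python, from plant import r gives the robot as it stands. The module is installed in compiled form; this text tells all that it offers.
- The arm moves only by the shell command python3 -m jog 'ROWS' [FORCE]. ROWS is JSON, a list of rows, each an object with "translation": the shift along the tool's x, y, z in units of 40 mm (1.0 is 40 mm), a list of three; "twist": the turn about the tool's z in units of 6 degrees (1.0 is 6 degrees); "claw": the opening in per cent of the stroke, from 0 (shut) to 100 (fully open). A call has 1 to 20 rows; each row shifts and turns the commanded pose from where the row before left it, along the tool's axes as they then stand; what a row does not reach is not made up. A row lasts 1/12 s, in which the tool goes at most 41.7 mm and 7.16 degrees, less where a joint would pass 70% of its speed; a pose out of reach is approached as far as the arm can. A call is refused whole if a number of a shift passes 1 or a number of a turn 1, either way. A call with a gripper value outside its range is refused whole. The fingers move at their own pace and stop on an object; FORCE is the grip in N (left out, the last holds). Time passes only in rows, so rows that do not move let the fingers close. It gives the time, the measured TCP pose, the force and the opening at its end, in the units of the state.
- r.get_state(): the state, without advancing time (a new reading comes with each control period).
- r.snapshot(name): name is "scene" or "top" or "wrist"; returns a dict with "img" (420x560x3 uint8, red, green, blue), "fx", "fy", "cx", "cy" (pixels), "dist_coeffs" ([k1, k2, p1, p2, k3] as OpenCV has them; the pictures are not rectified), "origin" and "rotation" of the camera in the world; the wrist camera has in their place "T_tool_cam" (4x4, takes a point from camera to tool coordinates, whose origin is the TCP and whose axes are the flange's). Camera axes: x right, y up, looking along -z (the intrinsics and any distortion apply to the point x, -y, -z); pixel columns grow to the right and rows downward; lengths in m; the calibration is good to about 2 mm. A picture is of the moment at which its call begins: read the wrist's pose just before it. There is no depth.
- r.finish_job(): hands the job in, once; it reports no verdict.
Trained networks look in the newest picture that a camera, given by its name, has taken for a name from the list of things; names that differ only in an ending like _2 or _b are one class to them, and where a whole thing is asked for, a point or a joint stands for the part that bears it (a point fixed in the world has none). Each returns a list of dicts, best first, with "confidence" (0 to 1); they miss things now and then, are a little off and sometimes report something else, mostly with a low value. They report only what shows in the picture. A call takes as long as a camera call.
- r.spot_in(label, camera): "rect" ([left, top, right, bottom] in pixels, round what is visible of it).
- r.spot_point(label, camera): "location" ([row, column] in pixels: a listed point, or the origin of a listed thing).
The state is a dict: "clock": time; "q": joint angles; "qd": joint speeds; "joint_torque": joint torques, N m; "tool_pos": TCP position; "eef_rot": TCP orientation; "contact_force": force on the tool from outside, world axes, zero at the start; "moment": the same for the moment, N m; "opening": opening from 0.0 (shut) to 1.0 (fully open).
Only numpy, scipy, OpenCV 4.12 (cv2) and the standard library are available. Lean on these libraries where they do the work, as an engineer would, in place of code of your own. Each camera call takes 0.05 s, during which the arm holds its last target. There are 200 camera calls.

## Working session

There is one attempt and no reset: what is moved stays moved. The work goes in short steps, Python scripts to look and compute and a shell command to move; the robot and the scene stay as the last step left them, time stands still between calls to the robot, and variables do not carry over. Pictures are saved under pics/ and viewed, about 8 in all and at most 12, crops included, and the job is handed in when it is done.

```bash
mkdir -p pics; cat > h.py <<'E'
import numpy as np, cv2, json
from plant import r
from scipy.spatial.transform import Rotation as R
def snap(n,save=None):
    st=r.get_state(); s=r.snapshot(n)
    if n=='wrist':
        T=np.array(s['T_tool_cam']); Rt=R.from_quat(st['eef_rot']).as_matrix()
        s['rotation']=Rt@T[:3,:3]; s['origin']=Rt@T[:3,3]+np.array(st['tool_pos'])
    s['rotation']=np.array(s['rotation'],float)
    if s['rotation'].shape!=(3,3): s['rotation']=R.from_quat(s['rotation']).as_matrix()
    s['origin']=np.array(s['origin'],float)
    s['K']=np.array([[s['fx'],0,s['cx']],[0,s['fy'],s['cy']],[0,0,1]],float)
    s['D']=np.array(s['dist_coeffs'],float)
    if save: cv2.imwrite('pics/'+save,cv2.cvtColor(s['img'],cv2.COLOR_RGB2BGR))
    return s
def onplane(s,rc,z):
    p=cv2.undistortPoints(np.array([[[rc[1],rc[0]]]],float),s['K'],s['D'])[0,0]
    d=s['rotation']@np.array([p[0],-p[1],-1]); o=s['origin']
    return o+d*(z-o[2])/d[2]
def proj(s,P):
    c=(np.atleast_2d(P)-s['origin'])@s['rotation']*[1,-1,-1]
    return cv2.projectPoints(c,np.zeros(3),np.zeros(3),s['K'],s['D'])[0][:,0]
def tool():
    st=r.get_state(); Rt=R.from_quat(st['eef_rot']).as_matrix()
    return np.array(st['tool_pos']),Rt
E
cat > a.py <<'E'
from h import *
Z={'rack':0.004,'rack_grip':.109,'stand':0,'hook_seat':.177,'dish_blue':0,'dish_yellow':0,'lid_blue':0,'lid_yellow':0,'bottle':0,'tube_rack':0}
for c in ('scene','top'):
    s=snap(c,c+'0.png'); print(c,s['origin'].round(3),s['fx'])
    for n,z in Z.items():
        for d in r.spot_point(n,c)[:2]: print(n,np.round(d['location']),round(d['confidence'],2),onplane(s,d['location'],z).round(3))
p,Rt=tool(); print(p,Rt.round(3).tolist())
print(r.get_state())
E
python3 a.py
```

```text
scene [1.491 0.604 1.246] 530.4303570038375
rack [256. 264.] 0.66 [ 0.653 -0.012  0.004]
rack_grip [231. 265.] 0.73 [ 0.645 -0.013  0.109]
stand [283. 346.] 0.86 [0.606 0.243 0.   ]
hook_seat [244. 350.] 0.76 [0.612 0.244 0.177]
dish_blue [255. 264.] 0.58 [ 0.648 -0.017  0.   ]
dish_yellow [214. 199.] 0.74 [ 0.619 -0.295  0.   ]
dish_yellow [232. 265.] 0.56 [ 0.567 -0.069  0.   ]
lid_blue [206. 271.] 0.9 [ 0.46  -0.119  0.   ]
lid_yellow [235. 347.] 0.83 [0.438 0.156 0.   ]
bottle [262. 410.] 0.91 [0.43 0.37 0.  ]
tube_rack [174. 200.] 0.89 [ 0.462 -0.422  0.   ]
top [ 0.328 -0.025  1.539] 493.8826280821503
rack [185. 283.] 0.57 [ 0.661 -0.006  0.004]
rack [258. 234.] 0.36 [0.434 0.15  0.004]
rack_grip [187. 286.] 0.79 [ 0.631 -0.015  0.109]
stand [204. 202.] 0.92 [0.606 0.253 0.   ]
hook_seat [193. 192.] 0.88 [0.607 0.249 0.177]
dish_blue [192. 287.] 0.91 [ 0.638 -0.019  0.   ]
dish_yellow [202. 378.] 0.58 [ 0.599 -0.304  0.   ]
lid_blue [248. 322.] 0.68 [ 0.457 -0.123  0.   ]
lid_blue [194. 287.] 0.6 [ 0.631 -0.017  0.   ]
lid_yellow [254. 234.] 0.93 [0.445 0.15  0.   ]
bottle [257
[... 195 characters left out ...]
 'q': array([-1.22817639,  0.68911013, -0.1946135 ,  1.56528604,  0.15728398,
        0.9025138 , -0.21514621]), 'qd': array([-1.86754329e-04, -3.62875949e-04,  8.13647756e-05,  1.39711837e-03,
        4.18864748e-05, -6.87261185e-04, -1.39990865e-03]), 'joint_torque': array([-8.89003913e-04, -5.27499139e+01, -1.26752805e+00, -1.53742701e+01,
       -5.19029447e-02, -8.89973780e-04,  3.05095921e-05]), 'tool_pos': array([0.1899316 , 0.59546681, 0.23874046]), 'eef_rot': array([ 1.53809500e-01,  9.88100519e-01,  3.37440874e-05, -1.06767423e-05]), 'contact_force': array([0.04863051, 0.77097363, 0.2669398 ]), 'moment': array([ 0.00119566,  0.02127161, -0.00543174]), 'opening': 1.0012277379963523}
```

View both.

```bash
python3 -c "
import cv2
a=cv2.imread('pics/top0.png')[130:330,90:450];cv2.imwrite('pics/top0c.png',cv2.resize(a,None,fx=2.2,fy=2.2,interpolation=2))
a=cv2.imread('pics/scene0.png')[140:340,150:470];cv2.imwrite('pics/scene0c.png',cv2.resize(a,None,fx=2.5,fy=2.5,interpolation=2))"
```

```text
(no output)
```

View pics/top0c.png

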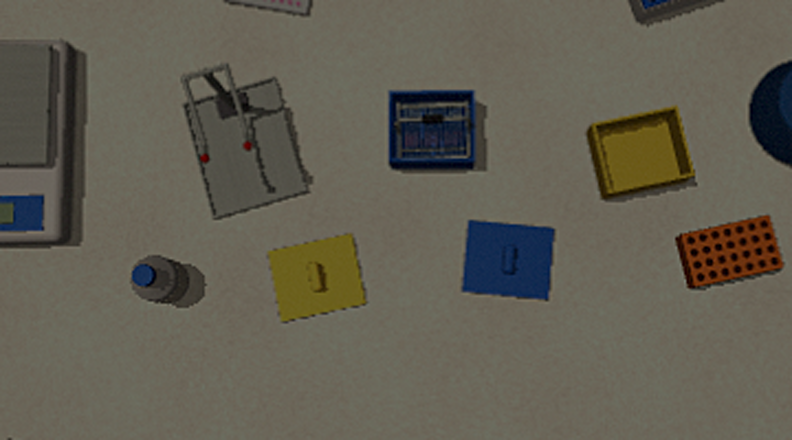

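View pics/scene0c.png

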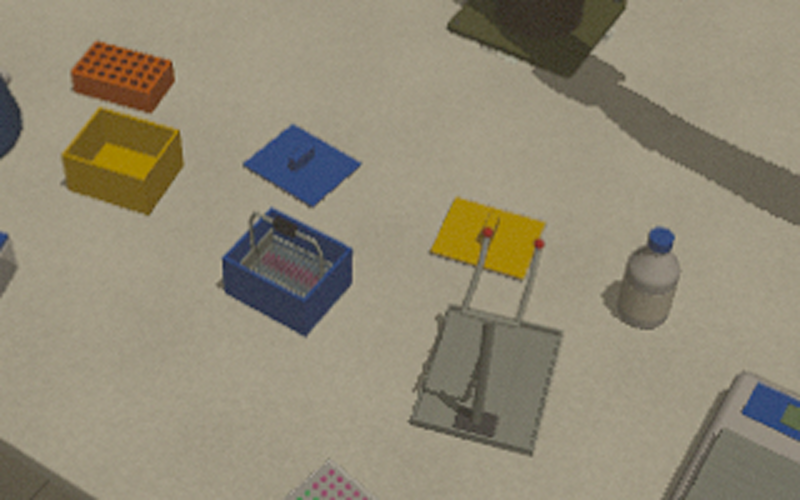

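The top view shows the blue dish with the rack at crop (432,130), its lid at (509,260), and the stand at (245,140) with its tips towards the robot and yawed. The scene view agrees. Next I get yaws from the edges.

```bash
cat > b.py <<'E'
from h import *
s=snap('top')
f=lambda c,z: onplane(s,[c[1]/2.2+130,c[0]/2.2+90],z)
hsv=cv2.cvtColor(s['img'],cv2.COLOR_RGB2HSV)
m=cv2.inRange(s['img'].astype(int)[...,0]-s['img'].astype(int)[...,1:].max(2),45,255)
n,_,st,ce=cv2.connectedComponentsWithStats(m)
P=[onplane(s,ce[i][::-1],.195) for i in range(1,n) if 150<ce[i][0]<230 and 180<ce[i][1]<215]
print('tips',np.round(P,4))
def quad(name,cs,z):
    w=np.array([f(c,z) for c in cs])[:,:2]; print(name,w.round(3).tolist(),w.mean(0).round(4))
    for a,b in((0,1),(1,2),(2,3),(3,0)): d=w[b]-w[a]; print('  ',np.hypot(*d).round(3),(np.degrees(np.arctan2(d[1],d[0]))%90).round(1))
quad('dish',[(389,91),(474,91),(474,167),(390,167)],.066)
quad('lid',[(469,221),(554,228),(548,299),(462,291)],.010)
E
python3 b.py
```

```text
tips [[0.5942 0.2169 0.195 ]
 [0.5799 0.2711 0.195 ]]
dish [[0.692, 0.042], [0.689, -0.076], [0.582, -0.073], [0.584, 0.042]] [ 0.6366 -0.0164]
   0.118 88.6
   0.107 88.5
   0.116 88.7
   0.107 89.9
lid [[0.514, -0.066], [0.501, -0.186], [0.402, -0.173], [0.415, -0.054]] [ 0.4582 -0.1197]
   0.12 84.0
   0.1 83.0
   0.12 83.6
   0.099 82.8
```

```bash
python3 -m jog '[{"translation":[-0.76,-0.56,0],"twist":0,"claw":100},{"translation":[-0.76,-0.56,0],"twist":0,"claw":100},{"translation":[-0.76,-0.56,0],"twist":0,"claw":100},{"translation":[-0.76,-0.56,0],"twist":0,"claw":100},{"translation":[-0.76,-0.56,0],"twist":0,"claw":100},{"translation":[-0.76,-0.56,0],"twist":0,"claw":100},{"translation":[-0.76,-0.56,0],"twist":0,"claw":100},{"translation":[-0.76,-0.56,0],"twist":0,"claw":100},{"translation":[-0.76,-0.56,0],"twist":0,"claw":100},{"translation":[-0.76,-0.56,0],"twist":0,"claw":100},{"translation":[-0.76,-0.56,0],"twist":0,"claw":100},{"translation":[-0.76,-0.56,0],"twist":0,"claw":100},{"translation":[-0.76,-0.56,0],"twist":0,"claw":100},{"translation":[-0.76,-0.56,0],"twist":0,"claw":100},{"translation":[-0.76,-0.56,0],"twist":0,"claw":100},{"translation":[-0.76,-0.56,0],"twist":0,"claw":100},{"translation":[-0.76,-0.56,0],"twist":0,"claw":100},{"translation":[-0.76,-0.56,0],"twist":0,"claw":100},{"translation":[-0.76,-0.56,0],"twist":0,"claw":100},{"translation":[-0.76,-0.56,0],"twist":0,"claw":100}]'
python3 -m jog '[{"translation":[0,0,0],"twist":0.94,"claw":100},{"translation":[0,0,0],"twist":0.94,"claw":100},{"translation":[0,0,0],"twist":0.94,"claw":100},{"translation":[0,0,0],"twist":0.94,"claw":100},{"translation":[0,0,0],"twist":0.94,"claw":100},{"translation":[0,0,0],"twist":0.94,"claw":100},{"translation":[0,0,0],"twist":0.94,"claw":100},{"translation":[0,0,0],"twist":0.94,"claw":100},{"translation":[0,0,0],"twist":0.94,"claw":100},{"translation":[0,0,0],"twist":0.94,"claw":100},{"translation":[0,0,0],"twist":0.94,"claw":100},{"translation":[0,0,0],"twist":0.94,"claw":100},{"translation":[0,0,0],"twist":0.94,"claw":100},{"translation":[0,0,0],"twist":0,"claw":100}]'
cat > c.py <<'E'
from h import *
import sys
s=snap('wrist',sys.argv[1])
for a in sys.argv[2:]:
    n,z=a.split('=')
    for d in r.spot_point(n,'wrist')[:2]: print(n,np.round(d['location']),round(d['confidence'],2),onplane(s,d['location'],float(z)).round(4))
p,Rt=tool(); print(p.round(4),'tool y ang',np.degrees(np.arctan2(Rt[1,1],Rt[0,1])).round(2),'z',Rt[:,2].round(3),'t',r.get_state()['clock'],'cam',s['origin'].round(3))
E
python3 c.py w1.png rack_grip=.109 dish_blue=0
```

```text
clock: 2.82
tool_pos: [0.6339, -0.018, 0.2388]
eef_rot: [0.154, 0.988, 0.0, 0.0]
contact_force: [1.0, 0.5, -0.5]
opening: 0.994
clock: 3.98
tool_pos: [0.6331, -0.0158, 0.2387]
eef_rot: [0.714, 0.7, -0.0, 0.0]
contact_force: [-1.2, 0.2, 0.4]
opening: 1.0
rack_grip [194. 285.] 0.69 [ 0.6438 -0.0149  0.109 ]
dish_blue [170. 279.] 0.86 [ 0.6412 -0.0167  0.    ]
[ 0.633  -0.016   0.2386] tool y ang -0.85 z [-0.  0. -1.] t 4.1333 cam [0.635 0.059 0.385]
```

View pics/w1.png

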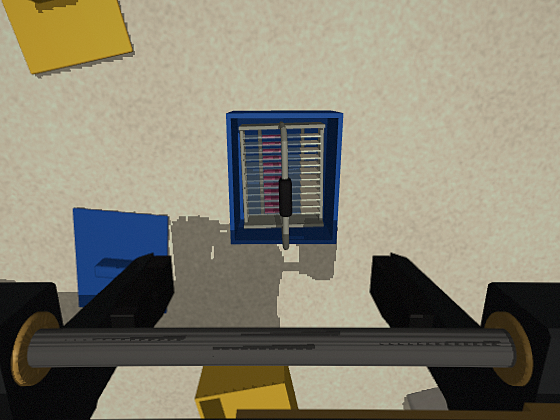

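The wrist view shows the dish from about (228,112) to (342,243), the grip at column 286, row 197, and the wire almost vertical in the image. Fingers are about 8 mm short in x.

```bash
python3 - <<'E'
from h import *
s=snap('wrist')
for n,c,rr,z in [('grip top',286,180,.117),('gripmid',286,197,.117),('gripend',286,215,.117),('wire0',284,128,.109),('wire1',286.5,246,.109),('TL',228,113,.066),('TR',342,113,.066),('BR',337,243,.066),('BL',232,243,.066),('BRtip',0,0,0)]: print(n,onplane(s,[rr,c],z).round(4))
print(s['rotation'].round(3).tolist(),s['cx'],s['cy'],proj(s,[tool()[0]]))
E
```

```text
grip top [ 0.6441 -0.0015  0.117 ]
gripmid [ 0.6441 -0.0148  0.117 ]
gripend [ 0.6441 -0.0293  0.117 ]
wire0 [0.643  0.0363 0.109 ]
wire1 [ 0.6447 -0.0588  0.109 ]
TL [0.5967 0.046  0.066 ]
TR [0.6937 0.0446 0.066 ]
BR [ 0.6942 -0.0746  0.066 ]
BL [ 0.5947 -0.0733  0.066 ]
BRtip [0.3826 0.1464 0.    ]
[[1.0, 0.013, 0.005], [-0.014, 0.957, 0.291], [-0.001, -0.291, 0.957]] 271.4710563784985 207.67798128582723 [[271.48488941 271.6688837 ]]
```

```bash
python3 -m jog '[{"translation":[0.04,0.28,0],"twist":0,"claw":55},{"translation":[0,0,0.45],"twist":0,"claw":55},{"translation":[0,0,0.45],"twist":0,"claw":55},{"translation":[0,0,0.45],"twist":0,"claw":55},{"translation":[0,0,0.45],"twist":0,"claw":55},{"translation":[0,0,0.45],"twist":0,"claw":55},{"translation":[0,0,0.45],"twist":0,"claw":55},{"translation":[0,0,0.4],"twist":0,"claw":55},{"translation":[0,0,0.3],"twist":0,"claw":55},{"translation":[0,0,0.3],"twist":0,"claw":55},{"translation":[0,0,0],"twist":0,"claw":55},{"translation":[0,0,0],"twist":0,"claw":55}]' 25
python3 c.py w2.png rack_grip=.109
```

```text
clock: 5.18
tool_pos: [0.6441, -0.0147, 0.0904]
eef_rot: [0.713, 0.701, -0.0, -0.0]
contact_force: [0.8, -0.9, 0.0]
opening: 0.55
rack_grip [297. 273.] 0.9 [ 0.6446 -0.0164  0.109 ]
[ 0.645  -0.0148  0.0916] tool y ang -1.0 z [ 0.002  0.    -1.   ] t 5.2833 cam [0.646 0.06  0.237]
```

View pics/w2.png

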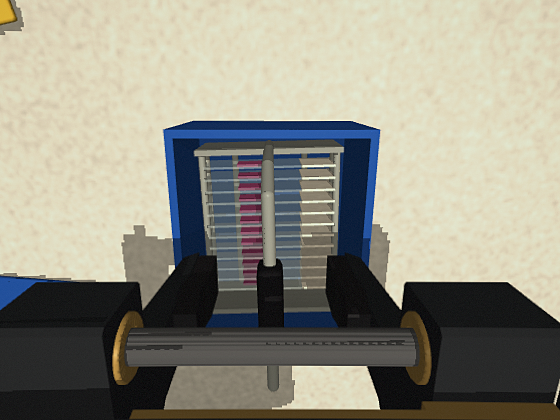

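Well centred around the grip, wire straight between the fingers. Close and lift.

```bash
python3 -m jog '[{"translation":[0,0,0],"twist":0,"claw":0},{"translation":[0,0,0],"twist":0,"claw":0},{"translation":[0,0,0],"twist":0,"claw":0},{"translation":[0,0,0],"twist":0,"claw":0},{"translation":[0,0,0],"twist":0,"claw":0},{"translation":[0,0,0],"twist":0,"claw":0},{"translation":[0,0,0],"twist":0,"claw":0},{"translation":[0,0,0],"twist":0,"claw":0},{"translation":[0,0,-0.1],"twist":0,"claw":0},{"translation":[0,0,-0.2],"twist":0,"claw":0},{"translation":[0,0,-0.3],"twist":0,"claw":0},{"translation":[0,0,-0.4],"twist":0,"claw":0},{"translation":[0,0,-0.4],"twist":0,"claw":0},{"translation":[0,0,-0.4],"twist":0,"claw":0},{"translation":[0,0,-0.4],"twist":0,"claw":0},{"translation":[0,0,-0.3],"twist":0,"claw":0},{"translation":[0,0,-0.2],"twist":0,"claw":0},{"translation":[0,0,0],"twist":0,"claw":0},{"translation":[0,0,0],"twist":0,"claw":0}]' 30
python3 - <<'E'
from h import *
p,Rt=tool()
u=np.array([np.cos(np.radians(14.8)),np.sin(np.radians(14.8))])
for k in(.075,.0):
  t=np.r_[np.array([.6083,.2496])-k*u,.196]; print(t,(Rt.T@(t-p)/.04).round(2))
s=snap('wrist','w3.png'); print([ (d['location'],d['confidence']) for d in r.spot_point('rack_grip','wrist')[:1]],r.get_state()['contact_force'])
s=snap('scene')
for n,z in [('rack_grip',p[2]+.019),('dish_blue',0)]: print(n,[(onplane(s,d['location'],z),d['confidence']) for d in r.spot_point(n,'scene')[:2]])
E
```

```text
clock: 6.87
tool_pos: [0.6442, -0.0147, 0.1989]
eef_rot: [0.713, 0.701, 0.0, 0.0]
contact_force: [-0.3, 0.2, -3.8]
opening: 0.108
[0.53578825 0.23044157 0.196     ] [ 6.08 -2.82  0.07]
[0.6083 0.2496 0.196 ] [ 6.59 -1.01  0.07]
[([297.3, 272.2], 0.64)] [-0.33914083  0.48667156 -3.22862277]
rack_grip [(array([ 0.64348004, -0.02091806,  0.21789705]), 0.68)]
dish_blue [(array([ 0.64627198, -0.00715611,  0.        ]), 0.87)]
```

View pics/w3.png

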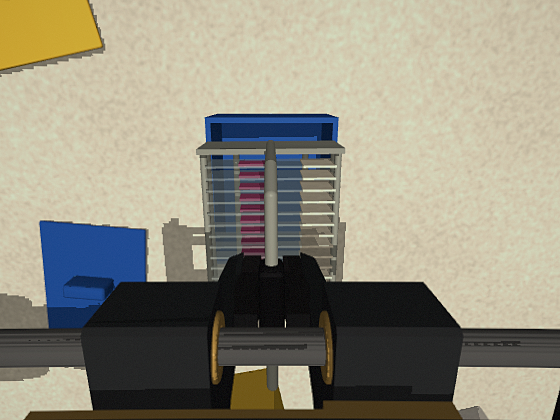

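Rack is lifted, held upright and clear of the dish (force -3.2 N). Now I move it in front of the hook.

```bash
python3 -m jog '[{"translation":[0.22,-0.1,0],"twist":0,"claw":0},{"translation":[0.43,-0.2,0.01],"twist":0,"claw":0},{"translation":[0.43,-0.2,0.01],"twist":0,"claw":0},{"translation":[0.43,-0.2,0.01],"twist":0,"claw":0},{"translation":[0.43,-0.2,0.01],"twist":0,"claw":0},{"translation":[0.43,-0.2,0.01],"twist":0,"claw":0},{"translation":[0.43,-0.2,0.01],"twist":0,"claw":0},{"translation":[0.43,-0.2,0.01],"twist":0,"claw":0},{"translation":[0.43,-0.2,0],"twist":0,"claw":0},{"translation":[0.43,-0.2,0],"twist":0,"claw":0},{"translation":[0.43,-0.2,0],"twist":0,"claw":0},{"translation":[0.43,-0.2,0],"twist":0,"claw":0},{"translation":[0.43,-0.2,0],"twist":0,"claw":0},{"translation":[0.44,-0.2,0],"twist":0,"claw":0},{"translation":[0.24,-0.12,0],"twist":0,"claw":0},{"translation":[0,0,0],"twist":-0.53,"claw":0},{"translation":[0,0,0],"twist":-0.53,"claw":0},{"translation":[0,0,0],"twist":-0.53,"claw":0},{"translation":[0,0,0],"twist":-0.53,"claw":0},{"translation":[0,0,0],"twist":-0.53,"claw":0}]'
python3 -m jog '[{"translation":[0,0,0],"twist":0,"claw":0},{"translation":[0,0,0],"twist":0,"claw":0}]'
python3 c.py w4.png rack_grip=.215 hook_seat=.177
python3 - <<'E'
from h import *
s=snap('wrist')
i=s['img'].astype(int); m=cv2.inRange(i[...,0]-i[...,1:].max(2),45,255)
n,_,st,ce=cv2.connectedComponentsWithStats(m)
for k in range(1,n):
    if st[k][4]>4: print(st[k][4],ce[k].round(1),onplane(s,ce[k][::-1],.195).round(4))
s=snap('scene')
for n,z in [('hook_seat',.177),('stand',0)]: print(n,[(onplane(s,d['location'],z),d['confidence']) for d in r.spot_point(n,'scene')[:2]])
E
```

```text
clock: 8.78
tool_pos: [0.5355, 0.2296, 0.1958]
eef_rot: [0.609, 0.794, -0.0, 0.0]
contact_force: [-0.1, 0.6, -3.6]
opening: 0.109
clock: 8.95
tool_pos: [0.5356, 0.2295, 0.1958]
eef_rot: [0.61, 0.792, -0.0, -0.0]
contact_force: [0.2, 0.2, -3.2]
opening: 0.109
rack_grip [297. 273.] 0.98 [0.5364 0.2284 0.215 ]
hook_seat [252. 433.] 0.77 [0.6118 0.2514 0.177 ]
[0.5357 0.2296 0.1959] tool y ang 14.82 z [-0. -0. -1.] t 9.1 cam [0.516 0.301 0.342]
87 [132.2 169.1] [0.4684 0.2594 0.195 ]
14 [179.5 171.5] [0.4873 0.2634 0.195 ]
7 [192. 172.] [0.4923 0.2645 0.195 ]
7 [103.1 184.9] [0.4578 0.2497 0.195 ]
8 [104.4 199.2] [0.4591 0.2436 0.195 ]
634 [399.5 210.3] [0.5807 0.271  0.195 ]
5 [105.2 212.8] [0.4602 0.2377 0.195 ]
12 [106.8 227.6] [0.4617 0.2312 0.195 ]
14 [107.7 241.6] [0.4629 0.2248 0.195 ]
5 [165.4 245. ] [0.4874 0.2297 0.195 ]
11 [108.7 256.5] [0.4643 0.2179 0.195 ]
14 [109.4 270.7] [0.4655 0.2111 0.195 ]
29 [120.5 280.8] [0.471  0.2073 0.195 ]
21 [557.3 296.1] [0.6633 0.251  0.195 ]
18 [212.1 355.1] [0.5193 0.1788 0.195 ]
hook_seat [(array([0.61618586, 0.23985631, 0.177     ]), 0.56)]
stand [(array([6.17502091e-01, 2.46220156e-01, 2.22044605e-16]), 0.88)]
```

View pics/w4.png

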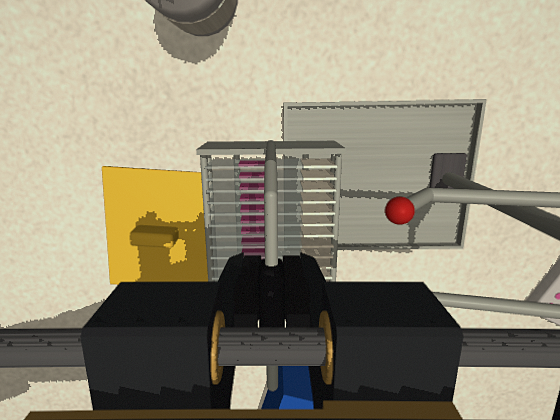

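The view shows the left tip at (400,210), prongs running along image x, wire parallel to the prong's cross direction. Offset to the seat is 76 mm along tool y, sideways about 0.5 mm. Entering.

```bash
python3 -m jog '[{"translation":[0,0.1,0],"twist":0,"claw":0},{"translation":[0,0.2,0],"twist":0,"claw":0},{"translation":[0,0.2,0],"twist":0,"claw":0},{"translation":[0,0.2,0],"twist":0,"claw":0},{"translation":[0,0.2,0],"twist":0,"claw":0},{"translation":[0,0.2,0],"twist":0,"claw":0},{"translation":[0,0.2,0],"twist":0,"claw":0},{"translation":[0,0.2,0],"twist":0,"claw":0},{"translation":[0,0.2,0],"twist":0,"claw":0},{"translation":[0,0.15,0],"twist":0,"claw":0},{"translation":[0,0.1,0],"twist":0,"claw":0},{"translation":[0,0,0],"twist":0,"claw":0},{"translation":[0,0,0.15],"twist":0,"claw":0},{"translation":[0,0,0.15],"twist":0,"claw":0},{"translation":[0,0,0.15],"twist":0,"claw":0},{"translation":[0,0,0.15],"twist":0,"claw":0},{"translation":[0,0,0.1],"twist":0,"claw":0},{"translation":[0,0,0],"twist":0,"claw":0}]'
python3 c.py w5.png rack_grip=.19 hook_seat=.177
```

```text
clock: 10.8
tool_pos: [0.6102, 0.2494, 0.1665]
eef_rot: [0.609, 0.793, -0.001, -0.001]
contact_force: [0.2, 0.9, -3.5]
opening: 0.11
rack_grip [295. 271.] 0.93 [0.6092 0.2514 0.19  ]
hook_seat [217. 270.] 0.58 [0.6018 0.2772 0.177 ]
[0.6113 0.2497 0.168 ] tool y ang 14.89 z [ 0.  0. -1.] t 10.95 cam [0.591 0.321 0.313]
```

View pics/w5.png

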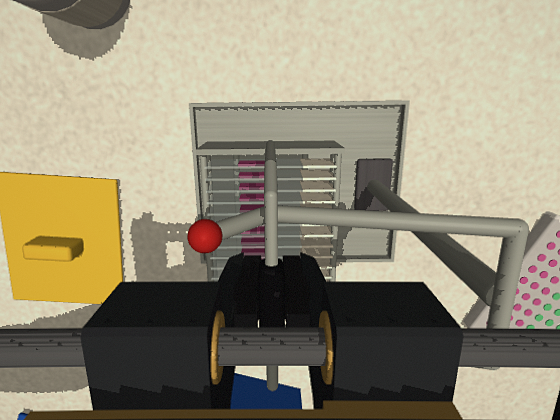

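Wire lies over the prong at its bend (270,215), tip at (205,236). Lower slowly to contact.

```bash
python3 -m jog '[{"translation":[0,0,0.06],"twist":0,"claw":0},{"translation":[0,0,0.06],"twist":0,"claw":0},{"translation":[0,0,0.05],"twist":0,"claw":0},{"translation":[0,0,0],"twist":0,"claw":0}]'; python3 -m jog '[{"translation":[0,0,0.05],"twist":0,"claw":0},{"translation":[0,0,0],"twist":0,"claw":0}]';python3 -m jog '[{"translation":[0,0,0.05],"twist":0,"claw":0},{"translation":[0,0,0],"twist":0,"claw":0}]'
```

```text
clock: 11.28
tool_pos: [0.6108, 0.2496, 0.1606]
eef_rot: [0.61, 0.793, -0.0, -0.0]
contact_force: [0.7, 0.3, -3.9]
opening: 0.107
clock: 11.45
tool_pos: [0.6111, 0.2497, 0.1589]
eef_rot: [0.61, 0.793, -0.0, -0.0]
contact_force: [-1.0, 0.8, -3.3]
opening: 0.111
clock: 11.62
tool_pos: [0.6116, 0.2499, 0.1579]
eef_rot: [0.61, 0.793, 0.001, 0.0]
contact_force: [-2.3, -0.2, 1.1]
opening: 0.105
```

Contact made (vertical force went from -3.5 to +1 N). Release and check.

```bash
python3 -m jog '[{"translation":[0,0,0],"twist":0,"claw":20},{"translation":[0,0,0],"twist":0,"claw":30},{"translation":[0,0,0],"twist":0,"claw":40},{"translation":[0,0,0],"twist":0,"claw":45},{"translation":[0,0,0],"twist":0,"claw":45},{"translation":[0,0,-0.2],"twist":0,"claw":45},{"translation":[0,0,-0.3],"twist":0,"claw":45},{"translation":[0,0,-0.5],"twist":0,"claw":45},{"translation":[0,0,-0.5],"twist":0,"claw":45},{"translation":[0,0,-0.5],"twist":0,"claw":45},{"translation":[0,0,-0.5],"twist":0,"claw":45},{"translation":[0,0,0],"twist":0,"claw":45}]'
python3 c.py w6.png rack_grip=.177 hook_seat=.177
```

```text
clock: 12.62
tool_pos: [0.6139, 0.2507, 0.263]
eef_rot: [0.61, 0.793, 0.004, 0.002]
contact_force: [0.5, -0.3, 1.0]
opening: 0.452
rack_grip [213. 267.] 0.91 [0.6116 0.2499 0.177 ]
hook_seat [181. 266.] 0.55 [0.6056 0.2711 0.177 ]
[0.6109 0.2496 0.2574] tool y ang 14.89 z [ 0.  0. -1.] t 12.7667 cam [0.593 0.322 0.41 ]
```

View pics/w6.png

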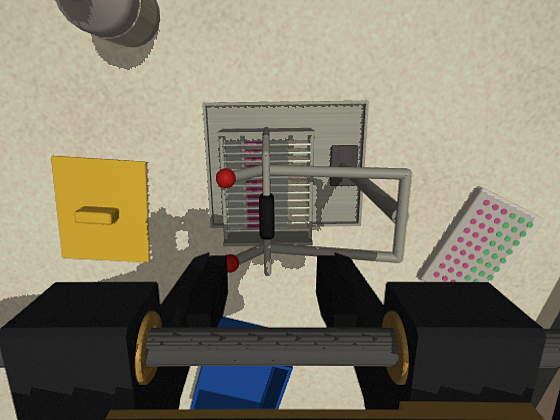

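Rack hangs by the wire on both prongs (tips at (226,178),(231,263); grip centred between at (267,213)). Now the blue lid.

```bash
python3 -m jog '[{"translation":[-0.4,-0.3,0],"twist":0,"claw":60},{"translation":[-0.66,-0.5,0],"twist":0,"claw":60},{"translation":[-0.66,-0.5,0],"twist":0,"claw":60},{"translation":[-0.66,-0.5,0],"twist":0,"claw":60},{"translation":[-0.66,-0.5,0],"twist":0,"claw":60},{"translation":[-0.66,-0.5,0],"twist":0,"claw":60},{"translation":[-0.66,-0.5,0],"twist":0,"claw":60},{"translation":[-0.66,-0.5,0],"twist":0,"claw":60},{"translation":[-0.66,-0.5,0],"twist":0,"claw":60},{"translation":[-0.66,-0.5,0],"twist":0,"claw":60},{"translation":[-0.66,-0.5,0],"twist":0,"claw":60},{"translation":[-0.66,-0.5,0],"twist":0,"claw":60},{"translation":[-0.27,-0.27,0],"twist":0,"claw":60}]'
python3 -m jog '[{"translation":[0,0,0.1],"twist":-0.95,"claw":60},{"translation":[0,0,0.1],"twist":-0.95,"claw":60},{"translation":[0,0,0.1],"twist":-0.95,"claw":60},{"translation":[0,0,0.1],"twist":-0.95,"claw":60},{"translation":[0,0,0.1],"twist":-0.95,"claw":60},{"translation":[0,0,0.1],"twist":-0.95,"claw":60},{"translation":[0,0,0.1],"twist":-0.95,"claw":60},{"translation":[0,0,0.1],"twist":-0.95,"claw":60},{"translation":[0,0,0.1],"twist":-0.95,"claw":60},{"translation":[0,0,0.1],"twist":-0.95,"claw":60},{"translation":[0,0,0.1],"twist":-0.95,"claw":60},{"translation":[0,0,0.1],"twist":-0.95,"claw":60},{"translation":[0,0,0],"twist":0,"claw":60},{"translation":[0,0,0],"twist":0,"claw":60}]'
python3 c.py w7.png lid_blue=0
```

```text
clock: 13.85
tool_pos: [0.4552, -0.1236, 0.2563]
eef_rot: [0.612, 0.791, -0.002, -0.001]
contact_force: [-0.6, -0.1, -0.5]
opening: 0.601
clock: 15.02
tool_pos: [0.4573, -0.1192, 0.2084]
eef_rot: [0.06, 0.998, 0.0, -0.001]
contact_force: [-0.5, -0.1, 0.6]
opening: 0.597
lid_blue [180. 272.] 0.65 [ 0.4606 -0.1197  0.    ]
[ 0.4578 -0.1192  0.2089] tool y ang 83.15 z [-0.001  0.    -1.   ] t 15.1167 cam [ 0.383 -0.111  0.355]
```

View pics/w7.png

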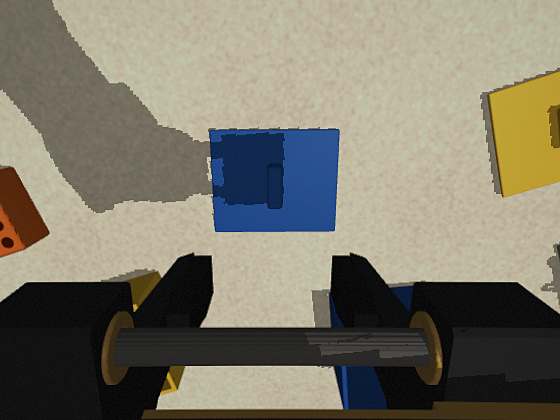

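The lid's corners are near (209,129),(339,129),(335,231),(215,231), with the ridge at column 275, rows 164–208, parallel to the fingers' plane.

```bash
python3 - <<'E'
from h import *
s=snap('wrist')
w=np.array([onplane(s,[b,a],.01) for a,b in [(209,129.5),(339,129.5),(335,231),(215,231)]])[:,:2]
print(w.round(4).tolist(),w.mean(0))
for a,b in((0,1),(3,2),(0,3),(1,2)): d=w[b]-w[a]; print(np.hypot(*d).round(4),np.degrees(np.arctan2(d[1],d[0])).round(2))
print(onplane(s,[164,275.5],.034),onplane(s,[208,275.5],.022),onplane(s,[190,275.5],.034))
p,Rt=tool(); print(p,(Rt.T@(np.r_[w.mean(0),.013]-p)/.04).round(2))
E
```

```text
[[0.4046, -0.1724], [0.4189, -0.0519], [0.5193, -0.0624], [0.5049, -0.1834]] [ 0.46191961 -0.11752823]
0.1213 83.22
0.1218 83.22
0.101 -6.22
0.101 -5.94
[ 0.43981731 -0.11427182  0.034     ] [ 0.48430129 -0.11927759  0.022     ] [ 0.46358653 -0.11701623  0.034     ]
[ 0.4579133  -0.11921867  0.20907436] [-0.1   0.05  4.9 ]
```

```bash
python3 -m jog '[{"translation":[-0.1,0.05,0],"twist":0,"claw":50},{"translation":[0,0,0.5],"twist":0,"claw":50},{"translation":[0,0,0.6],"twist":0,"claw":50},{"translation":[0,0,0.6],"twist":0,"claw":50},{"translation":[0,0,0.6],"twist":0,"claw":50},{"translation":[0,0,0.6],"twist":0,"claw":50},{"translation":[0,0,0.6],"twist":0,"claw":50},{"translation":[0,0,0.5],"twist":0,"claw":50},{"translation":[0,0,0.4],"twist":0,"claw":50},{"translation":[0,0,0.3],"twist":0,"claw":50},{"translation":[0,0,0.18],"twist":0,"claw":50},{"translation":[0,0,0],"twist":0,"claw":50},{"translation":[0,0,0],"twist":0,"claw":0},{"translation":[0,0,0],"twist":0,"claw":0},{"translation":[0,0,0],"twist":0,"claw":0},{"translation":[0,0,0],"twist":0,"claw":0},{"translation":[0,0,0],"twist":0,"claw":0},{"translation":[0,0,0],"twist":0,"claw":0},{"translation":[0,0,0],"twist":0,"claw":0}]' 20
python3 -m jog '[{"translation":[0,0,-0.2],"twist":0,"claw":0},{"translation":[0,0,-0.4],"twist":0,"claw":0},{"translation":[0,0,-0.5],"twist":0,"claw":0},{"translation":[0,0,-0.5],"twist":0,"claw":0},{"translation":[0,0,-0.5],"twist":0,"claw":0},{"translation":[0,0,-0.5],"twist":0,"claw":0},{"translation":[0,0,-0.4],"twist":0,"claw":0},{"translation":[0,0,-0.2],"twist":0,"claw":0},{"translation":[0,0,0],"twist":0,"claw":0}]'
cat > d.py <<'E'
from h import *
p,Rt=tool(); st=r.get_state()
print(p,st['opening'],st['contact_force'],'ang',np.degrees(np.arctan2(Rt[1,1],Rt[0,1])))
s=snap('top'); print([ (onplane(s,d['location'],0).round(4),round(d['confidence'],2)) for d in r.spot_point('dish_blue','top')[:2]])
print((Rt.T@(np.r_[.6448,-.0143,p[2]]-p)/.04).round(2))
E
python3 d.py; python3 c.py w8.png lid_blue=.1
```

```text
clock: 16.75
tool_pos: [0.4626, -0.1178, 0.0144]
eef_rot: [0.059, 0.998, -0.0, 0.001]
contact_force: [-0.2, 0.4, 5.9]
opening: 0.154
clock: 17.5
tool_pos: [0.4629, -0.118, 0.1435]
eef_rot: [0.059, 0.998, -0.0, 0.001]
contact_force: [0.3, -0.4, -0.7]
opening: 0.157
[ 0.46286774 -0.11804087  0.14348483] 0.15683702915052167 [ 0.34680969 -0.35974936 -0.70701843] ang 83.25964949632761
[(array([ 0.6404, -0.0208,  0.    ]), 0.91)]
[-4.21  3.11  0.01]
lid_blue [257. 270.] 0.84 [ 0.4728 -0.1205  0.1   ]
[ 0.4615 -0.1176  0.141 ] tool y ang 83.29 z [-0.002  0.    -1.   ] t 17.7 cam [ 0.387 -0.11   0.288]
```

View pics/w8.png

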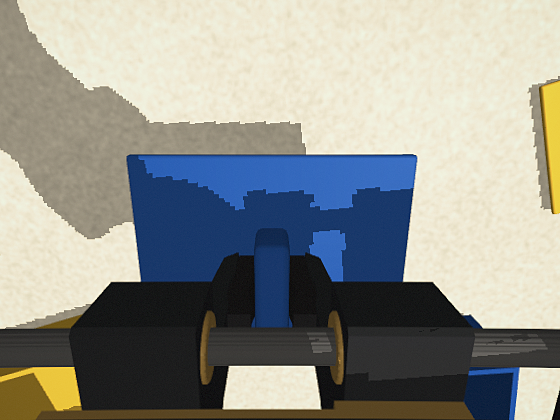

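Lid held level. Check the dish's position after the lift from the earlier w3 picture, and the lid's offset in the hand from this one.

```bash
cat > e.py <<'E'
from h import *
s=snap('wrist'); p,Rt=tool()
z=p[2]-.0144+.010
c=[onplane(s,[155,a],z) for a in (127.,416.5)]
for q in c: print('lid corner in tool mm',(Rt.T@(q-p)*1000).round(1))
# w3 pose
T=np.array(r.snapshot('wrist')['T_tool_cam']); a=np.radians(-1.0)
y=np.array([np.cos(a),np.sin(a),0]);zz=np.array([0,0,-1.]);R3=np.c_[np.cross(y,zz),y,zz]
s['rotation']=R3@T[:3,:3]; s['origin']=R3@T[:3,3]+[.6442,-.0147,.1989]
for q in [(206,115.5),(338,115.5)]: print('w3 rim',onplane(s,q[::-1],.066).round(4))
E
python3 e.py
```

```text
lid corner in tool mm [ 52.1 -60.9   4.5]
lid corner in tool mm [52.3 59.4  4.5]
w3 rim [0.5955 0.0483 0.066 ]
w3 rim [0.694  0.0467 0.066 ]
```

```bash
python3 -m jog '[{"translation":[-0.2,0.15,0],"twist":0,"claw":0},{"translation":[-0.4,0.29,0],"twist":0,"claw":0},{"translation":[-0.4,0.29,0],"twist":0,"claw":0},{"translation":[-0.4,0.29,0],"twist":0,"claw":0},{"translation":[-0.4,0.29,0],"twist":0,"claw":0},{"translation":[-0.4,0.29,0],"twist":0,"claw":0},{"translation":[-0.4,0.3,0],"twist":0,"claw":0},{"translation":[-0.4,0.3,0],"twist":0,"claw":0},{"translation":[-0.4,0.3,0],"twist":0,"claw":0},{"translation":[-0.4,0.3,0],"twist":0,"claw":0},{"translation":[-0.3,0.2,0],"twist":0,"claw":0},{"translation":[-0.17,0.14,0],"twist":0,"claw":0},{"translation":[0,0,0],"twist":-0.5,"claw":0},{"translation":[0,0,0],"twist":-0.47,"claw":0},{"translation":[0,0,0.4],"twist":0,"claw":0},{"translation":[0,0,0.4],"twist":0,"claw":0},{"translation":[0,0,0.3],"twist":0,"claw":0},{"translation":[0,0,0.15],"twist":0,"claw":0},{"translation":[0,0,0],"twist":0,"claw":0},{"translation":[0,0,0],"twist":0,"claw":0}]'
python3 d.py
python3 - <<'E'
from h import *
s=snap('scene'); a=s['img'][200:310,200:340,::-1]; b=snap('wrist')['img'][100:420,80:480,::-1]
cv2.imwrite('pics/s9.png',np.hstack([cv2.resize(a,None,fx=3,fy=3,interpolation=2)[:320],cv2.resize(b,(380,320))]))
E
```

```text
clock: 19.47
tool_pos: [0.6465, -0.0128, 0.0918]
eef_rot: [0.008, 1.0, 0.0, -0.0]
contact_force: [-0.1, 0.3, -0.6]
opening: 0.158
[ 0.64647885 -0.01282585  0.09175361] 0.15791860160918791 [-0.08482625  0.26599036 -0.64170796] ang 89.11114746587586
[(array([ 0.6362, -0.0074,  0.    ]), 0.51)]
[ 0.04 -0.04  0.  ]
```

View pics/s9.png

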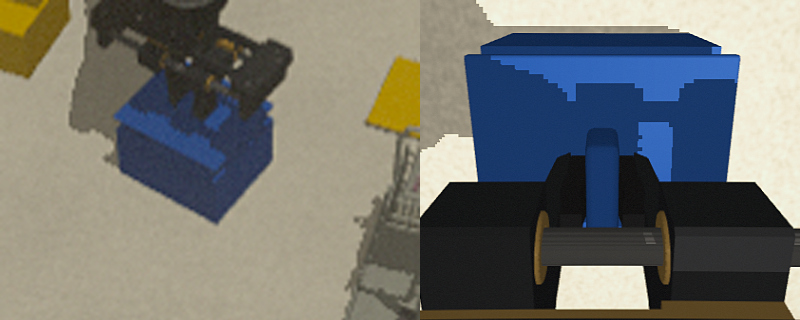

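The wrist half shows the dish's robot-side wall and rim just beyond the lid edge (rim around crop columns 481–720), the lid square with it. I measure this rim edge for centring.

```bash
python3 - <<'E'
from h import *
s=snap('wrist'); p,Rt=tool()
g=s['img'].astype(int)
for c in (200,270,340): print(c,[(k,g[k,c].tolist()) for k in range(126,160,2)])
for rr in (142,146,150): 
    row=g[rr]; b=np.where(row[:,2]-row[:,0]>40)[0]; print(rr,b.min(),b.max(),onplane(s,[rr,b.min()],.066).round(4),onplane(s,[rr,b.max()],.066).round(4))
for y in(-.0735,.0465): print(proj(s,[[.5948,y,.066]]))
E
```

```text
200 [(126, [142, 133, 114]), (128, [155, 148, 128]), (130, [158, 149, 131]), (132, [182, 170, 142]), (134, [12, 38, 76]), (136, [19, 40, 77]), (138, [18, 41, 77]), (140, [20, 41, 78]), (142, [19, 43, 79]), (144, [20, 43, 77]), (146, [20, 47, 91]), (148, [26, 55, 108]), (150, [27, 58, 107]), (152, [24, 56, 108]), (154, [22, 44, 82]), (156, [38, 84, 160]), (158, [46, 96, 182])]
270 [(126, [158, 149, 128]), (128, [160, 152, 133]), (130, [163, 154, 135]), (132, [187, 175, 147]), (134, [14, 36, 76]), (136, [21, 43, 79]), (138, [19, 40, 78]), (140, [14, 39, 76]), (142, [14, 39, 77]), (144, [19, 41, 77]), (146, [22, 47, 90]), (148, [30, 58, 110]), (150, [25, 58, 109]), (152, [24, 57, 109]), (154, [19, 43, 84]), (156, [36, 84, 158]), (158, [51, 104, 187])]
340 [(126, [130, 123, 103]), (128, [144, 136, 117]), (130, [151, 143, 124]), (132, [170, 157, 132]), (134, [7, 33, 74]), (136, [18, 41, 78]), (138, [19, 39, 77]), (140, [19, 42, 78]), (142, [20, 43, 78]), (144, [21, 41, 77]), (146, [18, 42, 82]), (148, [24, 57, 109]), (150, [28, 58, 109]), (152, [23, 56, 107]), (154, [18, 44, 82]), (156, [37, 82, 160]), (158, [57, 108, 191])]
142 154 385 [ 0.5913 -0.0683  0.066 ] [0.5929 0.0407 0.066 ]
146 144 396 [ 0.5931 -0.0733  0.066 ] [0.5948 0.046  0.066 ]
150 144 396 [ 0.595  -0.0735  0.066 ] [0.5967 0.0462 0.066 ]
[[143.93100291 149.59271744]]
[[397.08440925 145.92280272]]
```

```bash
python3 -m jog '[{"translation":[0.02,-0.01,0.1],"twist":0,"claw":0},{"translation":[0,0,0.1],"twist":0,"claw":0},{"translation":[0,0,0.1],"twist":0,"claw":0},{"translation":[0,0,0.06],"twist":0,"claw":0},{"translation":[0,0,0],"twist":0,"claw":0}]'; python3 -m jog '[{"translation":[0,0,0.04],"twist":0,"claw":0},{"translation":[0,0,0],"twist":0,"claw":0}]';python3 -m jog '[{"translation":[0,0,0.03],"twist":0,"claw":0},{"translation":[0,0,0],"twist":0,"claw":0}]'
```

```text
clock: 20.13
tool_pos: [0.6451, -0.0134, 0.0766]
eef_rot: [0.008, 1.0, -0.0, -0.001]
contact_force: [-0.0, 0.0, -0.2]
opening: 0.159
clock: 20.3
tool_pos: [0.6456, -0.0133, 0.0756]
eef_rot: [0.008, 1.0, 0.0, -0.0]
contact_force: [-0.1, -0.4, -1.0]
opening: 0.159
clock: 20.47
tool_pos: [0.6459, -0.0133, 0.0747]
eef_rot: [0.008, 1.0, 0.0, 0.0]
contact_force: [-0.2, 0.2, -0.3]
opening: 0.156
```

Lip has gone in without side force; press to contact.

```bash
python3 -m jog '[{"translation":[0,0,0.03],"twist":0,"claw":0},{"translation":[0,0,0],"twist":0,"claw":0}]'; python3 -m jog '[{"translation":[0,0,0.03],"twist":0,"claw":0},{"translation":[0,0,0],"twist":0,"claw":0}]'
```

```text
clock: 20.63
tool_pos: [0.6459, -0.0133, 0.0746]
eef_rot: [0.008, 1.0, -0.0, 0.0]
contact_force: [-2.1, 0.2, 5.2]
opening: 0.153
clock: 20.8
tool_pos: [0.6459, -0.0133, 0.0746]
eef_rot: [0.008, 1.0, -0.0, 0.001]
contact_force: [-4.5, -0.4, 14.4]
opening: 0.158
```

Hard contact at TCP z = 0.0746, as expected for a flush seat. Release and rise.

```bash
python3 -m jog '[{"translation":[0,0,-0.04],"twist":0,"claw":0},{"translation":[0,0,0],"twist":0,"claw":30},{"translation":[0,0,0],"twist":0,"claw":50},{"translation":[0,0,0],"twist":0,"claw":50},{"translation":[0,0,0],"twist":0,"claw":50},{"translation":[0,0,-0.2],"twist":0,"claw":50},{"translation":[0,0,-0.5],"twist":0,"claw":50},{"translation":[0,0,-0.7],"twist":0,"claw":50},{"translation":[0,0,-0.7],"twist":0,"claw":50},{"translation":[0,0,-0.7],"twist":0,"claw":50},{"translation":[0,0,-0.7],"twist":0,"claw":50},{"translation":[0,0,-0.4],"twist":0,"claw":50},{"translation":[0,0,0],"twist":0,"claw":50},{"translation":[0,0,0],"twist":0,"claw":50}]'
python3 c.py w10.png lid_blue=.06 dish_blue=0
python3 - <<'E'
from h import *
s=snap('scene'); a=s['img'][190:330,200:400,::-1]
cv2.imwrite('pics/f.png',np.hstack([cv2.resize(a,(428,300),interpolation=2),cv2.resize(cv2.imread('pics/w10.png')[60:360],(372,300*372//372))[:300]]))
for n,z in [('rack_grip',.177),('lid_blue',.06),('dish_blue',0)]: print(n,[(onplane(s,d['location'],z).round(3),round(d['confidence'],2)) for d in r.spot_point(n,'scene')[:1]])
E
```

```text
clock: 21.97
tool_pos: [0.646, -0.0133, 0.2309]
eef_rot: [0.008, 1.0, 0.0, 0.001]
contact_force: [-0.8, 0.3, 0.2]
opening: 0.501
lid_blue [182. 271.] 0.86 [ 0.6439 -0.0148  0.06  ]
dish_blue [184. 270.] 0.16 [ 0.6592 -0.0162  0.    ]
[ 0.6447 -0.0135  0.2284] tool y ang 89.12 z [-0.003 -0.    -1.   ] t 22.1167 cam [ 0.57  -0.013  0.377]
rack_grip [(array([0.616, 0.248, 0.177]), 0.74)]
lid_blue [(array([ 0.635, -0.015,  0.06 ]), 0.62)]
dish_blue [(array([ 0.64 , -0.013,  0.   ]), 0.89)]
```

View pics/f.png

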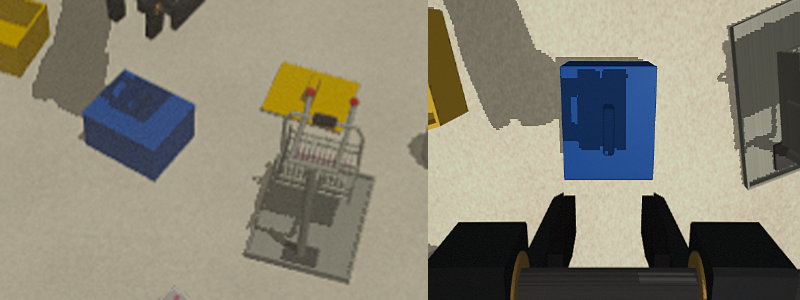

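The lid sits square and flush on the blue dish, the rack hangs upright on both prongs, and the gripper is clear.

```bash
python3 -c "
from plant import r
print(r.finish_job())"
```

```text
the job is handed in; nothing more can be done
None
```

The job is handed in at about 22 s of the 67 s allowed: the rack hangs on the double hook and the blue lid is on the blue dish. No verdict is reported back.

- **Rack:** I lifted it upright out of the blue dish and lowered it onto the hook until the prongs took its weight. A close picture after release shows the wire over both prongs with the grip midway between them. The wrist camera puts the grip about 3 mm from where I worked out the seat to be. The final scene picture still shows it upright.
- **Blue lid:** Its lip went into the dish without side force. It stopped firmly with the tool at z = 0.0746 m, against the 0.0744 m expected for a flush seat. The last picture shows it square and flat.
- **Other things:** The blue dish stayed within a few millimetres of its start. I never touched the yellow dish, its lid, the bottle or the tube rack. I did not re-measure their positions at the end.

Two checks disagreed:
- **Lid position:** In the scene camera the network placed the lid about 9 mm nearer the robot (in x) than the wrist camera did. I went with the wrist camera and the contact height, which agreed.
- **Hook seat:** The network's close-range wrist readings of the hook seat were about 2 cm off once the rack covered it. I used the measured prong tips instead.

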